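# Index the rotary fixture to the pipe elbow and lock it

### The job

Index the rotary plate, which is pushed round by its upright studs and may go either way, until the pallet with the pipe elbow has clicked into the stop at the work station beside the lock post. Then lock the plate there: press the sprung lock knob right down and turn it clockwise to its stop, so that it stays down when you let go. Leave the other things on the bench where they are.

Things in the scene. Friction and masses are not known exactly. Their poses are not given: they have to be found in the camera images.
- fixture: the fixed indexing fixture, grey, bolted down: round base plate 216 mm across, 10 mm thick; its lock post (100 mm high) stands beside the rotary plate in this body's -y direction. Origin on the rotary plate's axis at bench height, z up
- axis_top (a point): point on the axis of the rotary plate, on its upper face, 50 mm above the bench. The aluminium plate is 260 mm across and turns either way without end. Six nests 62 mm from the axis, 60 degrees apart, three of them with a pallet standing loose between four 10 mm pins: a pipe elbow, a steel bush and a brass nipple, up to 60 mm high with their pallets
- plate (a joint): plate angle, rad, counter-clockwise from above; starts at 0 in a stop. A sprung roller draws it into six stops 60 degrees (1.047 rad) apart: leaving a stop takes about 8 N at a stud; past half way (30 degrees) it runs on into the next stop by itself and stays. In every stop one nest is at the work station; the elbow starts one stop off on either side, or two stops off clockwise
- stud0 (a point): top centre of an upright round steel stud on the plate, for pushing the plate round: 14 mm diameter, its top 130 mm above the bench (80 mm above the plate), 88 mm from the plate's axis, midway between two nests; at plate angle 0 it is 30 degrees counter-clockwise (from above) of the work station
- stud1 (a point): the same: a second stud, 120 degrees counter-clockwise of stud0
- stud2 (a point): the same: a third stud, 120 degrees counter-clockwise of stud1
- elbow_pallet: round aluminium pallet, 55 mm across, 10 mm thick, with the grey steel pipe elbow bolted on it (62 x 64 mm, 33 mm high); stands in a nest of the plate and rides with it. Origin at the centre of the pallet's underside
- bush_pallet: the same kind of pallet with a steel bush (42 mm across, 40 mm high) on it, in another nest; not the one wanted
- nipple_pallet: the same kind of pallet with a brass pipe nipple (30 mm across, 48 mm high) on it, in another nest; not the one wanted
- work_station (a point): fixed point of the fixture where the elbow's pallet must come to stand: 62 mm from the axis towards the lock post, on the plate's upper face
- knob_grip (a point): in the lock knob's black bar: 70 mm long, 16 wide, its top 10 mm above and bottom 16 mm below this point; 150 mm above the bench at rest, on a vertical plunger 130 mm from the plate's axis towards the lock post. At rest the bar points 20 degrees clockwise of the fixture's +x; it turns with lock_turn. Under it, beside the post, a latch lip, top 100 mm above the bench
- lock_press (a joint): how far the lock knob is pressed down, m: 0 up (spring, 8 N), 0.016 stop (12 N). The plunger's pin (12 mm) goes into one of the plate's six rim notches, only when the plate stands in a stop; otherwise it meets the plate after about 6 mm
- lock_turn (a joint): how far the lock knob is turned, rad, clockwise from above, 0 to 1.22 (70 degrees, stop). It can turn only while pressed at least 13 mm down; from about 0.5 on, its side lug is caught under the lip and it stays down (about 12 mm) when let go; at the stop the bar points to the post
- tape_measure: bystander on the bench, not to be moved: yellow tape measure 35x79x70 mm; origin under its centre
- flange: bystander on the bench, not to be moved: grey steel pipe flange 112 mm across, 36 mm high; origin under its centre
- die_ring: bystander on the bench, not to be moved: grey steel die ring 80 mm across, 26 mm high; origin under its centre
- pliers: bystander on the bench, not to be moved: pliers with red handles 184 mm long, 15 mm high; origin under its centre
- torch: bystander on the bench, not to be moved: dark torch 125 mm long, 37 mm high; origin under its centre

How it is judged:
By the outcome, as a careful person would: the job done as asked, in the order asked, and still so for the second after the job is handed in, with the robot touching nothing.
It also fails if it takes over 54 s, if anything falls off the work surface, if the arm or the gripper's body presses on something with over 40 N, if the wrist force passes 120 N, or if a joint passes its speed limit or range.

### The arm

A 7-joint arm with a two-finger parallel gripper is mounted at the origin on a cart in front of the work surface, level with it; the furniture and walls round the work are solid. World frame = base frame: x ahead of the robot, y to its left, z up, the work surface at z = 0. Lengths are in m, angles in rad, forces in N, time in s.
With the tool pointing down it reaches from about 0.425 to 0.925 m from the base axis. Payload 6.8 kg.
Tool frame: the origin (TCP) lies at the very end of the fingers, on their centre line; the grasp point (between the pads) lies 19 mm behind it; z points along the fingers, y is the line along which they close (so a half turn about z gives the same grasp; the last joint's range is limited). The gripper opens to 85 mm and grips with 20 to 120 N. Pads are 22 mm wide; open, the fingers measure 114 mm over their backs; the gripper's body (76 mm by 85 mm) begins 54 mm behind the grasp point. The pads swing forward as they close: fully open they stand 13 mm farther back than shut.
Start: joints at [-1.425, 0.477, 0.022, 1.555, -0.011, 1.109, -0.083], TCP at [0.169, 0.653, 0.231] pointing down, gripper open.
Joint ranges: [-2.96, 2.96], [-0.34, 2.1], [-1.41, 1.46], [0.24, 2.44], [-1.37, 4.51], [0.17, 1.92], [-2.96, 2.96]. Speed limits (rad/s): [2.39, 2.39, 3.14, 3.14, 3.14, 3.14, 3.14].

### API

Orientations are given as a unit quaternion [w, x, y, z].
In Python, from station import bot gives the robot as it stands.
- The arm moves only by the shell command python3 nudge.py 'ROWS' [FORCE]. ROWS is a JSON object whose key "motion" holds a list of rows, 1 to 20 of them, each of 5 numbers: dx, dy, dz in units of 25 mm, then a turn about the tool's z in units of 0.2 rad, then the opening from 0.0 (shut) to 1.0 (fully open); each row shifts and turns the commanded pose from where the row before left it, along the tool's axes as they then stand; what a row does not reach is not made up. A row lasts 1/10 s, in which the tool goes at most 0.05 m and 0.15 rad, less where a joint would pass 70% of its speed; a pose out of reach is approached as far as the arm can. The fingers move at their own pace and stop on an object; FORCE is the grip in N (left out, the last holds). Time passes only in rows, so rows that do not move let the fingers close. It prints the time, the measured TCP pose, the force, the opening and the grip force at its end. Input that does not fit is refused with a message, and nothing moves.
- bot.get_obs(): the state, without advancing time (a new reading comes with each control period).
- bot.read_camera(name): name is "scene" or "top" or "wrist"; returns the picture (480x640x3 uint8, blue, green, red); there is no depth.
- bot.camera_info(name): a dict with "vertical_fov" (degrees; the focal length in pixels is half the picture's height over the tangent of half this angle, whatever the lens; pixels are square), "cx", "cy" (the principal point, pixels), "k1" (the pictures are not rectified: a ray, as slopes to the right and down, at radius r is drawn at 1 + k1 r^2 times it, then the intrinsics apply), "view" (4x4, takes a point from world to camera coordinates); the wrist camera has in their place "hand_eye" (4x4, takes a point from camera to tool coordinates, whose origin is the TCP and whose axes are the flange's). Camera axes: x right, y up, looking along -z (the intrinsics and any distortion apply to the point x, -y, -z); pixel columns grow to the right and rows downward; lengths in m; the calibration is good to about 2 mm. A picture is of the moment at which its call begins: read the wrist's pose just before it. camera_info takes no time and is no camera call.
- bot.hand_in(): hands the job in; it is judged then, once.
The state is a dict: "t": time; "q": joint angles; "joint_vel": joint speeds; "joint_torque": joint torques, N m; "eef_pos": TCP position; "tool_rot": TCP orientation; "contact_force": force on the tool from outside, world axes, zero at the start; "torque": the same for the moment, N m; "gripper_width": opening from 0.0 (shut) to 1.0 (fully open); "grasp_force": force on a finger pad.
Only numpy, scipy, OpenCV 4.12 (cv2) and the standard library are available. Lean on these libraries where they do the work, as an engineer would, in place of code of your own. Each camera call takes 0.05 s, during which the arm holds its last target. There are 200 camera calls.

## Working session

There is one attempt and no reset: what is moved stays moved. The work goes in short steps, Python scripts to look and compute and a shell command to move; the robot and the scene stay as the last step left them, time stands still between calls to the robot, and variables do not carry over. Pictures are saved under pics/ and viewed, at most 10 in all, crops included, and the job is handed in when it is done.

```bash
ls; mkdir -p pics; python3 - <<'E'
from station import bot
import cv2
o=bot.get_obs();print({k:o[k] for k in('t','eef_pos','tool_rot','q')})
for n in('scene','top'):
    cv2.imwrite(f'pics/{n}0.png',bot.read_camera(n)); print(n,bot.camera_info(n))
print(bot.camera_info('wrist'))
E
```

```text
nudge.py
pics
station.py
{'t': 0.0, 'eef_pos': array([0.16936648, 0.65284388, 0.2303229 ]), 'tool_rot': array([-4.96036806e-05,  1.26586587e-01,  9.91955168e-01, -8.81787772e-04]), 'q': array([-1.42507157,  0.47784821,  0.02233392,  1.55638138, -0.01150484,
        1.10925749, -0.08315492])}
scene {'vertical_fov': 45.642631736630534, 'cx': 328.6052862005024, 'cy': 238.43548595240895, 'k1': -0.026790478254466066, 'view': array([[-0.86825153, -0.49591702, -0.0143386 ,  0.50517609],
       [ 0.28726012, -0.52607872,  0.80045162, -0.29087624],
       [-0.40450081,  0.69087444,  0.59922583, -1.5802109 ],
       [ 0.        ,  0.        ,  0.        ,  1.        ]])}
top {'vertical_fov': 44.21120150960975, 'cx': 322.26860902773205, 'cy': 238.08071883992807, 'k1': -0.08953140265481703, 'view': array([[-0.23804995, -0.97119479, -0.01062519,  0.12854982],
       [ 0.87072119, -0.2182442 ,  0.44069727, -0.58540538],
       [-0.43032178,  0.09565638,  0.8975929 , -1.49608432],
       [ 0.        ,  0.        ,  0.        ,  1.        ]])}
{'vertical_fov': 58.05667189121251, 'cx': 321.6650036593434, 'cy': 245.55793661042463, 'k1': 0.02951086150230947, 'hand_eye': array([[-1.13267476e-03,  9.61148437e-01,  2.76029705e-01,
         6.87698029e-02],
       [ 9.99999315e-01,  1.17012129e-03,  2.90321686e-05,
        -3.71953560e-04],
       [-2.95084011e-04,  2.76029549e-01, -9.61149104e-01,
        -1.43522830e-01],
       [ 0.00000000e+00,  0.00000000e+00,  0.00000000e+00,
         1.00000000e+00]])}
```

View pics/scene0.png

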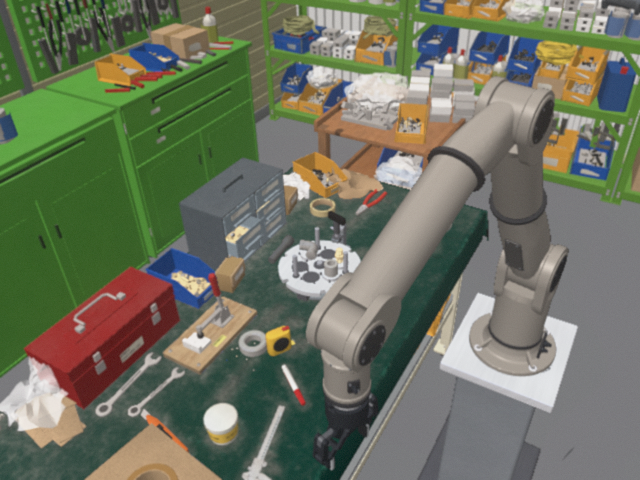

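View pics/top0.png

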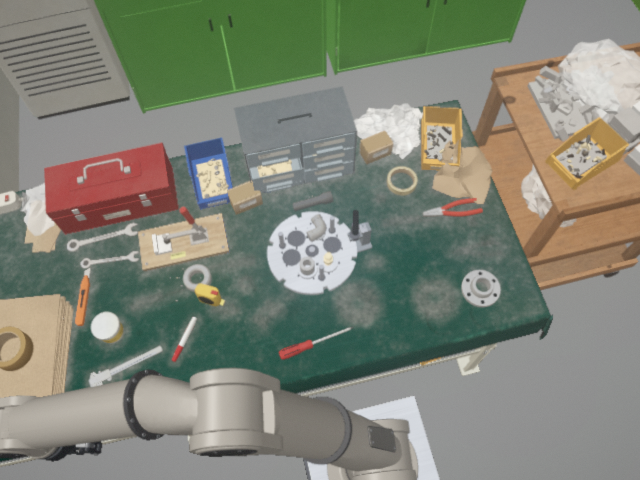

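The top view shows the plate around (312,250), with the post and black knob on the right at about (357,228). The elbow is near (316,226), the bush near (308,267) and the nipple near (327,258). I'll measure these and zoom in.

```bash
cat > h.py <<'E'
import numpy as np, cv2
from station import bot
from scipy.spatial.transform import Rotation as R
def cam(n,o=None):
    i=bot.camera_info(n); f=240/np.tan(np.radians(i['vertical_fov'])/2)
    if n=='wrist':
        T=np.eye(4);q=np.array(o['tool_rot']);T[:3,:3]=R.from_quat(q[[1,2,3,0]]).as_matrix();T[:3,3]=o['eef_pos'];C=T@i['hand_eye']
    else: C=np.linalg.inv(i['view'])
    return f,i['cx'],i['cy'],i['k1'],C
def ray(c,uv):
    f,cx,cy,k,C=c; d=np.array([(uv[0]-cx)/f,(uv[1]-cy)/f]);s=d.copy()
    for _ in range(20): s=d/(1+k*(s@s))
    v=C[:3,:3]@np.array([s[0],-s[1],-1]); return C[:3,3],v/np.linalg.norm(v)
def onz(c,uv,z):
    p,v=ray(c,uv); return p+v*(z-p[2])/v[2]
def proj(c,P):
    f,cx,cy,k,C=c; p=np.linalg.inv(C)@np.append(P,1); s=np.array([p[0],-p[1]])/-p[2]; s=s*(1+k*(s@s)); return s*f+[cx,cy]
def tri(*rs):
    A=sum(np.eye(3)-np.outer(v,v) for p,v in rs);b=sum((np.eye(3)-np.outer(v,v))@p for p,v in rs);P=np.linalg.solve(A,b)
    return P,[np.linalg.norm(np.cross(P-p,v)) for p,v in rs]
E
python3 - <<'E'
from h import *
im=cv2.imread('pics/top0.png');c=cam('top')
m=(im.min(2)>150).astype(np.uint8);m[:200]=0;m[305:]=0;m[:,:255]=0;m[:,370:]=0
ct=max(cv2.findContours(m,0,1)[0],key=cv2.contourArea);e=cv2.fitEllipse(cv2.convexHull(ct));print(e,onz(c,e[0],.05))
P=np.array([onz(c,p[0],.05) for p in cv2.convexHull(ct)]);(x,y),r=cv2.minEnclosingCircle(P[:,:2].astype(np.float32));print(x,y,r)
a=cv2.resize(im[185:305,250:400],(750,600),interpolation=cv2.INTER_CUBIC)
cv2.imwrite('pics/topz.png',a)
E
```

```text
((315.5540771484375, 251.55288696289062), (81.23058319091797, 101.3004150390625), 82.50248718261719) [0.60322193 0.00397346 0.05      ]
0.6053121089935303 -0.004210374783724546 0.14941716194152832
```

View pics/topz.png

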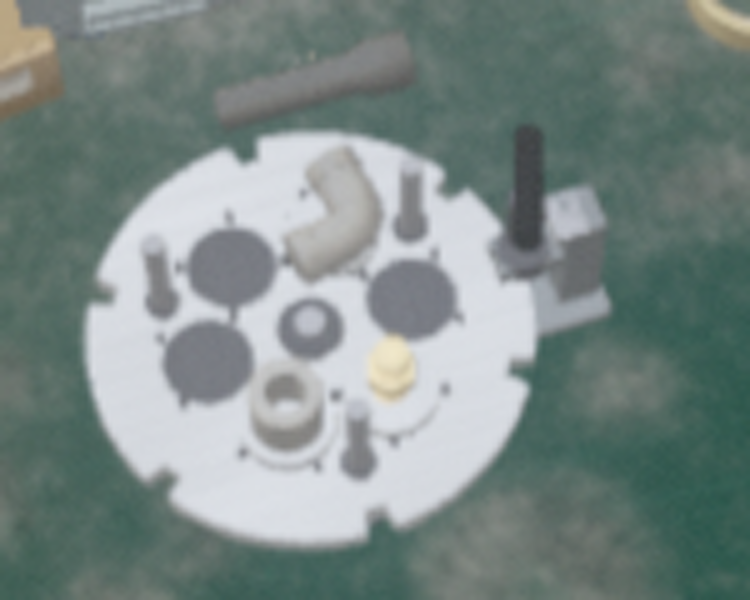

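The zoom shows the elbow nest at (335,220) and the empty nest at the work station at (410,298), beside the post. The elbow is therefore one stop counter-clockwise, so the plate has to go 60° clockwise. Stud tops are at (411,163) for stud0, (153,243) for stud1 and (357,408) for stud2, and the knob bar is at (528,185). Next I'll move the wrist camera over the plate.

The rows are not in the units I measure in: shifts go in units of 25 mm and turns go in units of 0.2 rad. I convert before sending: -0.03 m is -1.2, -0.027 m is -1.08.

```bash
python3 nudge.py '{"motion": [[0, 0, -1.2, 0, 1], [0, 0, -1.2, 0, 1], [-1.2, -1.08, -0.12, 0, 0], [-1.2, -1.08, -0.12, 0, 0], [-1.2, -1.08, -0.12, 0, 0], [-1.2, -1.08, -0.12, 0, 0], [-1.2, -1.08, -0.12, 0, 0], [-1.2, -1.08, -0.12, 0, 0], [-1.2, -1.08, -0.12, 0, 0], [-1.2, -1.08, -0.12, 0, 0], [-1.2, -1.08, -0.12, 0, 0], [-1.2, -1.08, -0.12, 0, 0], [-1.2, -1.08, -0.12, 0, 0], [-1.2, -1.08, -0.12, 0, 0], [-1.2, -1.08, -0.12, 0, 0], [-1.2, -1.08, -0.12, 0, 0], [-1.2, -1.08, -0.12, 0, 0], [-1.2, -1.08, -0.12, 0, 0], [0, 0, 0, 0, 0], [0, 0, 0, 0, 0]]}'
python3 - <<'E'
from h import *
import pickle
o=bot.get_obs();im=bot.read_camera('wrist');pickle.dump((o,im),open('w1.pkl','wb'));cv2.imwrite('pics/w1.png',im)
E
python3 nudge.py '{"motion": [[0, -1.2, 0, 0, 0], [0, -1.2, 0, 0, 0], [0, -1.2, 0, 0, 0], [0, -1.2, 0, 0, 0], [0, 0, 0, 0, 0], [0, 0, 0, 0, 0]]}'
python3 - <<'E'
from h import *
import pickle
o=bot.get_obs();im=bot.read_camera('wrist');pickle.dump((o,im),open('w2.pkl','wb'));cv2.imwrite('pics/w2.png',im)
E
```

```text
t: 2.1
eef_pos: [0.5256, 0.1139, 0.3389]
tool_rot: [-0.0, 0.128, 0.992, -0.0]
contact_force: [0.0, 0.2, -0.0]
gripper_width: -0.003
grasp_force: 0.0
t: 2.75
eef_pos: [0.4951, -0.0002, 0.3392]
tool_rot: [-0.0, 0.126, 0.992, 0.0]
contact_force: [-0.2, 0.4, -0.3]
gripper_width: 0.001
grasp_force: 0.0
```

View pics/w1.png

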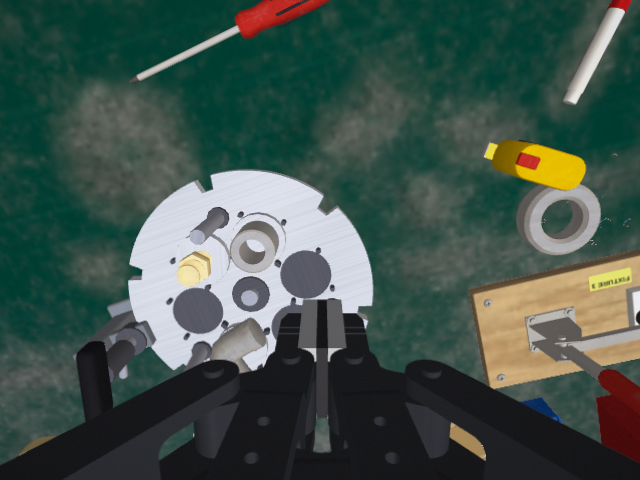

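View pics/w2.png

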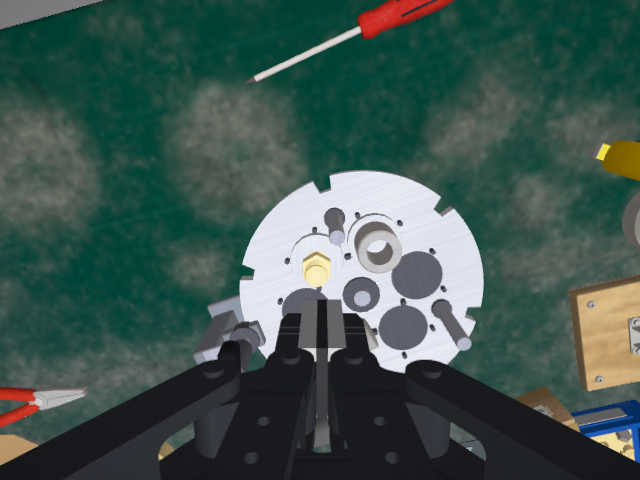

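The wrist views show the plate unturned. Stud2's top is at (197,237) in w1 and (337,238) in w2, and the axis boss is at (250,297) and (362,298). In w2, stud1's top is at (464,343). The knob bar is at (92,370) in w1 and hidden in w2.

```bash
python3 - <<'E'
from h import *
import pickle
(o1,i1),(o2,i2)=[pickle.load(open(f'w{k}.pkl','rb')) for k in(1,2)]
c1,c2,ct=cam('wrist',o1),cam('wrist',o2),cam('top')
t=lambda u,v:(250+u/5,185+v/5)
def rep(n,*rs): P,e=tri(*rs);print(n,P.round(4),np.round(e,4));return P
s2=rep('s2',ray(c1,(197,237)),ray(c2,(337,238)),ray(ct,t(357,408)))
s1=rep('s1',ray(c2,(464,343)),ray(ct,t(153,243)))
print('s0 top@.13',onz(ct,t(411,163),.13))
b=rep('boss',ray(c1,(250,297)),ray(c2,(362,298)),ray(ct,t(311,320)))
from scipy.optimize import least_squares
for im,c,x0,x1 in((i1,c1,128,374),(i2,c2,238,486)):
    m=(im.min(2)>165).astype(np.uint8);m[:165]=0;m[330:]=0;m[:,:x0]=0;m[:,x1:]=0
    k=max(cv2.findContours(m,0,1)[0],key=cv2.contourArea)
    P=np.array([onz(c,p[0],.05)[:2] for p in cv2.convexHull(k) if p[0][1]<305])
    f=least_squares(lambda q:np.hypot(*(P-q[:2]).T)-q[2],[.6,0,.13],loss='soft_l1',f_scale=.002);print('plate',f.x)
E
```

```text
s2 [0.5233 0.0051 0.1248] [0.0011 0.0014 0.0018]
s1 [0.6433 0.0924 0.1342] [0.0013 0.0013]
s0 top@.13 [ 0.65809501 -0.05924068  0.13      ]
boss [0.6117 0.0126 0.0578] [0.0004 0.0014 0.0017]
plate [0.61022717 0.01286312 0.12991472]
plate [0.61053989 0.01295304 0.13017224]
```

The points agree with the text. The axis is at (0.610, 0.013) with plate radius 0.130, stud2 is at radius 0.0875 and height 0.125–0.13, and the studs are 120° apart. I'll push stud2 clockwise (+y) with shut fingers, descending on its -y side.

To row units: -0.013 m is -0.52, 0.03 m is 1.2.

```bash
python3 nudge.py '{"motion": [[-0.52, -0.56, 1.2, 0, 0], [-0.5, -0.58, 1.2, 0, 0], [0, 0, 1.2, 0, 0], [0, 0, 1.2, 0, 0], [0, 0, 1.2, 0, 0], [0, 0, 1.2, 0, 0], [0, 0, 1, 0, 0], [0, 0, 0.96, 0, 0], [0, 0, 0, 0, 0]]}'
python3 nudge.py '{"motion": [[0, 0.4, 0, 0, 0], [0, 0.4, 0, 0, 0], [0, 0.32, 0, 0, 0], [0, 0.32, 0, 0, 0], [0, 0.32, 0, 0, 0], [0, 0.32, 0, 0, 0], [0, 0, 0, 0, 0]]}'
```

```text
t: 3.7
eef_pos: [0.5109, -0.0333, 0.1073]
tool_rot: [-0.003, 0.125, 0.992, -0.0]
contact_force: [0.1, 1.2, -0.4]
gripper_width: -0.003
grasp_force: 0.0
t: 4.4
eef_pos: [0.5252, 0.0154, 0.1109]
tool_rot: [-0.001, 0.126, 0.992, -0.0]
contact_force: [-1.1, -0.6, -0.7]
gripper_width: -0.003
grasp_force: 1.0
```

```bash
python3 nudge.py '{"motion": [[0, 0.32, 0, 0, 0], [0, 0.32, 0, 0, 0], [0, 0.32, 0, 0, 0], [0, 0.32, 0, 0, 0], [0, 0, 0, 0, 0], [0, 0, 0, 0, 0]]}'
python3 - <<'E'
from h import *
im=bot.read_camera('top');cv2.imwrite('pics/topz2.png',cv2.resize(im[185:305,250:400],(750,600),interpolation=cv2.INTER_CUBIC))
E
```

```text
t: 5.0
eef_pos: [0.5348, 0.0473, 0.1111]
tool_rot: [0.001, 0.126, 0.992, 0.001]
contact_force: [0.3, 0.7, 0.6]
gripper_width: -0.001
grasp_force: 0.0
```

View pics/topz2.png

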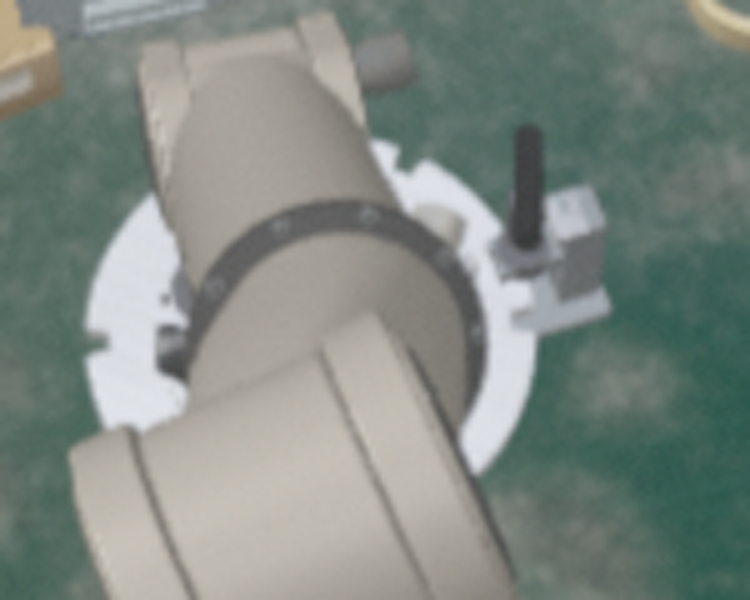

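The plate has turned about 40°: a notch is now at (405,160) and the elbow is just visible at (440,230). It may still be running on. I'll wait briefly, back off, go up and look from the wrist.

To row units: -0.04 m is -1.6, -0.03 m is -1.2.

```bash
python3 nudge.py '{"motion": [[0, 0, 0, 0, 0], [0, 0, 0, 0, 0], [0, -0.8, 0, 0, 0], [0, -0.4, -1.2, 0, 0], [0, 0, -1.6, 0, 0], [0, 0, -1.6, 0, 0], [0, 0, -1.6, 0, 0], [0.6, 0.8, -1.6, 0, 0], [1.2, 1.2, -1.2, 0, 0], [1.2, 1.2, 0, 0, 0], [0, 0.8, 0, 0, 0], [0, 0, 0, 0, 0], [0, 0, 0, 0, 0]]}'
python3 - <<'E'
from h import *
import pickle
o=bot.get_obs();im=bot.read_camera('wrist');pickle.dump((o,im),open('w3.pkl','wb'));cv2.imwrite('pics/w3.png',im)
E
```

```text
t: 6.35
eef_pos: [0.4801, 0.1304, 0.3287]
tool_rot: [-0.0, 0.127, 0.992, -0.001]
contact_force: [-0.5, -0.2, 0.0]
gripper_width: 0.002
grasp_force: 0.0
```

View pics/w3.png

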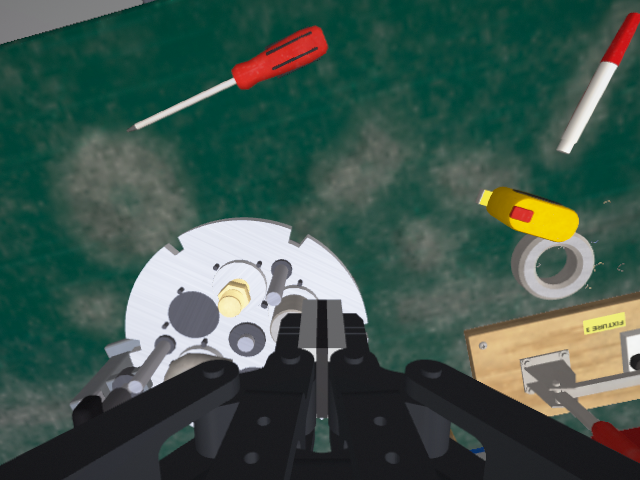

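The view shows stud2's top at (273,298), notches at (176,244) and (298,236), and the nipple now next to the former bush nest. I'll compute the plate angle.

```bash
python3 - <<'E'
from h import *
import pickle
A=np.array([.6104,.0129])
an=lambda c,uv,z:(lambda d:(np.degrees(np.arctan2(d[1],d[0])).round(1)%360,np.hypot(*d).round(3)))(onz(c,uv,z)[:2]-A)
o1,_=pickle.load(open('w1.pkl','rb'));o3,_=pickle.load(open('w3.pkl','rb'));c1=cam('wrist',o1);c3=cam('wrist',o3)
print('w1 notch',[an(c1,u,.05) for u in((207,187),(323,209),(137,272))],'s2',an(c1,(197,237),.13))
print('w3 notch',[an(c3,u,.05) for u in((177,247),(297,240))],'s2',an(c3,(273,298),.13),'base of s2',an(c3,(288,266),.05),'s0?',an(c3,(133,382),.13))
E
```

```text
w1 notch [(np.float64(184.2), np.float64(0.12)), (np.float64(125.0), np.float64(0.119)), (np.float64(244.1), np.float64(0.121))] s2 (np.float64(184.6), np.float64(0.088))
w3 notch [(np.float64(198.5), np.float64(0.122)), (np.float64(138.6), np.float64(0.122))] s2 (np.float64(139.5), np.float64(0.089)) base of s2 (np.float64(136.2), np.float64(0.093)) s0? (np.float64(256.1), np.float64(0.089))
```

The plate stands about 46° round. I'll sample the rim notches numerically to see whether it is still running on.

```bash
cat >> h.py <<'E'
def notches(im,c,lo,hi,r=.122):
    A=np.array([.6104,.0129]);a=np.arange(lo,hi,.25);out=[]
    g=[im[tuple(np.clip(np.rint(proj(c,[A[0]+r*np.cos(t),A[1]+r*np.sin(t),.05])).astype(int)[::-1],0,[479,639]))].min() for t in np.radians(a)]
    d=a[np.array(g)<130]
    for s in np.split(d,np.where(np.diff(d)>1)[0]+1):
        if len(s): out.append((s[0],s[-1]))
    return out
E
cat > n.py <<'E'
from h import *
import pickle
for k in(1,3):
    o,im=pickle.load(open(f'w{k}.pkl','rb'));print(k,notches(im,cam('wrist',o),120,250))
o=bot.get_obs();im=bot.read_camera('wrist');print(o['t'],notches(im,cam('wrist',o),120,250))
E
python3 n.py; python3 nudge.py '{"motion": [[0, 0, 0, 0, 0], [0, 0, 0, 0, 0], [0, 0, 0, 0, 0], [0, 0, 0, 0, 0], [0, 0, 0, 0, 0], [0, 0, 0, 0, 0], [0, 0, 0, 0, 0], [0, 0, 0, 0, 0]]}' ; python3 n.py
```

```text
1 [(np.float64(122.0), np.float64(128.0)), (np.float64(181.5), np.float64(186.25)), (np.float64(241.25), np.float64(248.0))]
3 [(np.float64(136.25), np.float64(142.25)), (np.float64(196.5), np.float64(199.75))]
6.4 [(np.float64(136.0), np.float64(142.25)), (np.float64(196.25), np.float64(199.75))]
t: 7.25
eef_pos: [0.4799, 0.1311, 0.3292]
tool_rot: [0.0, 0.127, 0.992, 0.0]
contact_force: [-0.4, -0.6, 0.3]
gripper_width: 0.003
grasp_force: 0.0
1 [(np.float64(122.0), np.float64(128.0)), (np.float64(181.5), np.float64(186.25)), (np.float64(241.25), np.float64(248.0))]
3 [(np.float64(136.25), np.float64(142.25)), (np.float64(196.5), np.float64(199.75))]
7.25 [(np.float64(136.25), np.float64(142.25)), (np.float64(196.0), np.float64(199.75))]
```

The plate is stationary, 14° short of the stop. I'll turn the tool to face along stud2's current tangent and push it further, checking the force.

To row units: 0.03 m is 1.2, -0.022 m is -0.88, 0.144 rad is 0.72.

```bash
python3 nudge.py '{"motion": [[0, 0, 0, 0.72, 0], [0, 0, 0, 0.72, 0], [0, 0, 0, 0.72, 0], [0, 0, 0, 0.72, 0], [-0.88, -0.32, 0.8, 0, 0], [-0.88, -0.36, 0.8, 0, 0], [-0.88, -0.32, 0.8, 0, 0], [-0.88, -0.32, 1.2, 0, 0], [0, 0, 1.2, 0, 0], [0, 0, 1.2, 0, 0], [0, 0, 1.2, 0, 0], [0, 0, 1.2, 0, 0], [0, 0, 0.36, 0, 0], [0, 0, 0, 0, 0]]}'; python3 nudge.py '{"motion": [[0, 0.4, 0, 0, 0], [0, 0.24, 0, 0, 0], [0, 0.2, 0, 0, 0], [0, 0.2, 0, 0, 0]]}';python3 nudge.py '{"motion": [[0, 0.16, 0, 0, 0], [0, 0.16, 0, 0, 0]]}'
```

```text
t: 8.7
eef_pos: [0.5143, 0.0437, 0.1093]
tool_rot: [-0.001, 0.403, 0.915, -0.001]
contact_force: [-0.2, -0.4, 0.6]
gripper_width: 0.001
grasp_force: 0.0
t: 9.1
eef_pos: [0.535, 0.0621, 0.1109]
tool_rot: [0.0, 0.403, 0.915, 0.001]
contact_force: [-0.7, -0.6, 1.4]
gripper_width: -0.002
grasp_force: 0.2
t: 9.3
eef_pos: [0.5405, 0.0673, 0.1104]
tool_rot: [0.0, 0.403, 0.915, 0.0]
contact_force: [-1.1, -0.3, -0.5]
gripper_width: -0.0
grasp_force: 0.0
```

To row units: 0.004 m is 0.16.

```bash
python3 nudge.py '{"motion": [[0, 0.16, 0, 0, 0], [0, 0, 0, 0, 0], [0, 0, 0, 0, 0]]}'; python3 nudge.py '{"motion": [[0, -0.8, 0, 0, 0], [0, -0.4, -1.2, 0, 0], [0, 0, -1.6, 0, 0], [0, 0, -1.6, 0, 0], [0, 0, -1.6, -0.72, 0], [0.8, 0, -1.6, -0.72, 0], [1.2, 0.4, -1.2, -0.72, 0], [1.2, 0.4, 0, -0.72, 0], [0, 0, 0, 0, 0], [0, 0, 0, 0, 0]]}'; python3 n.py; python3 nudge.py '{"motion": [[0, 0, 0, 0, 0], [0, 0, 0, 0, 0], [0, 0, 0, 0, 0]]}' ; python3 n.py |tail -1
```

```text
t: 9.6
eef_pos: [0.543, 0.0695, 0.1101]
tool_rot: [-0.0, 0.403, 0.915, -0.0]
contact_force: [1.1, -0.1, -0.5]
gripper_width: 0.001
grasp_force: 0.0
t: 10.6
eef_pos: [0.4607, 0.1067, 0.3301]
tool_rot: [0.0, 0.127, 0.992, 0.0]
contact_force: [0.5, -1.2, 0.1]
gripper_width: -0.002
grasp_force: 0.0
1 [(np.float64(122.0), np.float64(128.0)), (np.float64(181.5), np.float64(186.25)), (np.float64(241.25), np.float64(248.0))]
3 [(np.float64(136.25), np.float64(142.25)), (np.float64(196.5), np.float64(199.75))]
10.6 [(np.float64(121.5), np.float64(127.75)), (np.float64(181.75), np.float64(186.0)), (np.float64(241.75), np.float64(247.75))]
t: 10.95
eef_pos: [0.4613, 0.1062, 0.3298]
tool_rot: [-0.0, 0.127, 0.992, -0.0]
contact_force: [0.0, 0.4, 0.5]
gripper_width: 0.004
grasp_force: 0.0
10.95 [(np.float64(121.75), np.float64(127.75)), (np.float64(182.0), np.float64(185.75)), (np.float64(242.0), np.float64(247.75))]
```

The plate is now in the stop: the notch angles match the start angles within 0.3°. Next I'll measure the knob from two wrist positions.

To row units: -0.04 m is -1.6, -0.011 m is -0.44.

```bash
python3 nudge.py '{"motion": [[-1.6, -0.44, 0, 0, 0.5], [-1.6, -0.44, 0, 0, 0.5], [-1.6, -0.44, 0, 0, 0.5], [-1.6, -0.44, 0, 0, 0.5], [-1.6, -0.44, 0, 0, 0.5], [-1.6, -0.44, 0, 0, 0.5], [0, 0, 0, 0, 0.5], [0, 0, 0, 0, 0.5]]}'
cat > w.py <<'E'
from h import *
import pickle,sys
k=sys.argv[1];o=bot.get_obs();im=bot.read_camera('wrist');pickle.dump((o,im),open(f'w{k}.pkl','wb'));cv2.imwrite(f'pics/w{k}.png',im)
E
python3 w.py 4; python3 nudge.py '{"motion": [[0, -1.6, 0, 0, 0.5], [0, -1.6, 0, 0, 0.5], [0, -1.6, 0, 0, 0.5], [0, -1.6, 0, 0, 0.5], [0, -1.6, 0, 0, 0.5], [0, 0, 0, 0, 0.5], [0, 0, 0, 0, 0.5]]}'; python3 w.py 5
python3 -c "
import cv2,numpy as np
cv2.imwrite('pics/w45.png',cv2.resize(np.vstack([cv2.imread('pics/w4.png')[:330],cv2.imread('pics/w5.png')[:330]]),(582,600)))"
```

```text
t: 11.8
eef_pos: [0.677, -0.0183, 0.329]
tool_rot: [-0.001, 0.127, 0.992, -0.001]
contact_force: [-0.8, 0.5, -0.7]
gripper_width: 0.497
grasp_force: 0.0
t: 12.55
eef_pos: [0.6258, -0.2109, 0.3308]
tool_rot: [0.0, 0.127, 0.992, 0.001]
contact_force: [-0.0, 1.3, -0.6]
gripper_width: 0.503
grasp_force: 0.0
```

View pics/w45.png

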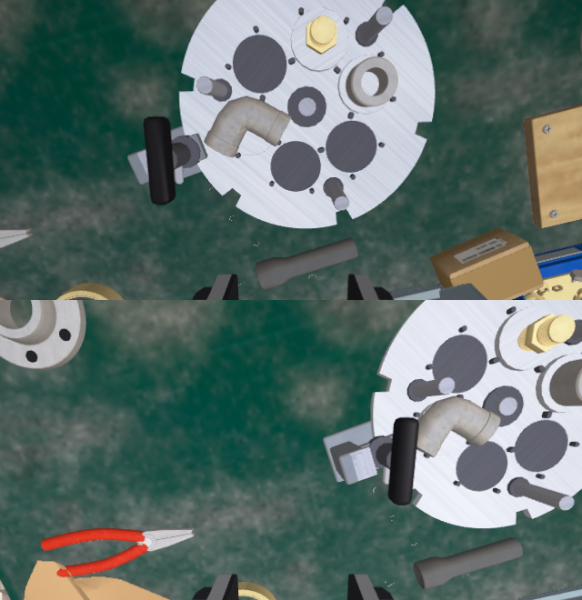

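The elbow sits at the work station beside the post, and the knob bar is clear in both views at (158,160) and (403,160) in the picture. I'll measure it.

```bash
python3 - <<'E'
from h import *
import pickle
R_=[]
for k,x in((4,173),(5,442)):
    o,im=pickle.load(open(f'w{k}.pkl','rb'));c=cam('wrist',o)
    m=(im.max(2)<60).astype(np.uint8);m[280:]=0
    ct=min(cv2.findContours(m,0,1)[0],key=lambda q:abs(cv2.pointPolygonTest(q,(x,176),True)-8) if cv2.contourArea(q)>500 else 1e9)
    r=cv2.minAreaRect(ct);b=cv2.boxPoints(r);b=b[np.argsort(b[:,1])];e=[b[:2].mean(0),b[2:].mean(0)];print(r,e)
    R_.append([ray(c,p) for p in (*e,r[0])])
    print([onz(c,p,.155).round(4) for p in (*e,r[0])])
for i in range(3):print(tri(R_[0][i],R_[1][i]))
P,Q=tri(R_[0][0],R_[1][0])[0],tri(R_[0][1],R_[1][1])[0];d=P-Q;print('len',np.linalg.norm(d),'ang',np.degrees(np.arctan2(d[1],d[0])),'mid',(P+Q)/2)
print('q',bot.get_obs()['q'].round(3))
E
```

```text
((183.8858184814453, 175.203369140625), (98.37996673583984, 46.61435317993164), 83.774169921875) [array([178.55128, 126.3035 ], dtype=float32), array([189.22035, 224.10324], dtype=float32)]
[array([ 0.5882, -0.0999,  0.155 ]), array([ 0.6569, -0.1165,  0.155 ]), array([ 0.6214, -0.1079,  0.155 ])]
((434.654541015625, 176.46002197265625), (42.9263801574707, 96.18891143798828), 5.47736930847168) [array([439.24527, 128.58517], dtype=float32), array([430.0638 , 224.33487], dtype=float32)]
[array([ 0.5856, -0.1142,  0.155 ]), array([ 0.6527, -0.1333,  0.155 ]), array([ 0.6181, -0.1234,  0.155 ])]
(array([ 0.5870767 , -0.10779477,  0.13008541]), [np.float64(0.0006579287048804727), np.float64(0.0006579287048800296)])
(array([ 0.66144239, -0.12754624,  0.12473867]), [np.float64(0.0001656209736128055), np.float64(0.00016562097361267323)])
(array([ 0.62275638, -0.11728078,  0.12763771]), [np.float64(0.000430302708377516), np.float64(0.0004303027083772513)])
len 0.07712952424798096 ang 165.1256953699503 mid [ 0.62425955 -0.11767051  0.12741204]
q [-0.183  0.426  0.594  1.498 -0.245  1.292  1.755]
```

```bash
python3 - <<'E'
from h import *
import pickle
for T in(25,35,45):
  R_=[]
  for k,x in((4,173),(5,442)):
    o,im=pickle.load(open(f'w{k}.pkl','rb'));c=cam('wrist',o)
    m=(im.max(2)<T).astype(np.uint8);m[280:]=0;m=cv2.morphologyEx(m,2,np.ones((13,13)))
    ct=max(cv2.findContours(m,0,1)[0],key=cv2.contourArea)
    r=cv2.minAreaRect(ct);b=cv2.boxPoints(r);b=b[np.argsort(b[:,1])];print(T,np.round(r[0]),np.round(r[1]))
    R_.append([ray(c,p) for p in (b[:2].mean(0),b[2:].mean(0))])
  P,Q=[tri(R_[0][i],R_[1][i])[0] for i in(0,1)];d=P-Q;print('len',np.linalg.norm(d),'ang',np.degrees(np.arctan2(d[1],d[0])),'mid',(P+Q)/2)
E
```

```text
Traceback (most recent call last):
ValueError: max() iterable argument is empty
```

```bash
python3 - <<'E'
from h import *
import pickle
for T in(32,38,45,60):
  R_=[]
  try:
   for k,x in((4,173),(5,442)):
    o,im=pickle.load(open(f'w{k}.pkl','rb'));c=cam('wrist',o)
    m=(im.max(2)<T).astype(np.uint8);m[280:]=0;m=cv2.morphologyEx(m,2,np.ones((11,11)))
    m[:,:x-45]=0;m[:,x+45:]=0
    ct=max(cv2.findContours(m,0,1)[0],key=cv2.contourArea)
    r=cv2.minAreaRect(ct);b=cv2.boxPoints(r);b=b[np.argsort(b[:,1])];print(T,np.round(r[0]),np.round(r[1]))
    R_.append([ray(c,p) for p in (b[:2].mean(0),b[2:].mean(0))])
   P,Q=[tri(R_[0][i],R_[1][i])[0] for i in(0,1)];d=P-Q;print('len',np.linalg.norm(d),'ang',np.degrees(np.arctan2(d[1],d[0])),'mid',(P+Q)/2)
  except ValueError: print(T,'none')
E
```

```text
32 none
38 [173. 176.] [94. 28.]
38 [436. 178.] [12. 82.]
len 0.06572464440023473 ang 163.00293305022896 mid [ 0.62115083 -0.12018695  0.14337006]
45 [175. 176.] [96. 29.]
45 [437. 176.] [15. 91.]
len 0.0702059883366473 ang 165.05110930613242 mid [ 0.62169725 -0.11907023  0.14218156]
60 [175. 176.] [97. 30.]
60 [439. 177.] [21. 95.]
len 0.07151779555064816 ang 166.07093918923357 mid [ 0.62180652 -0.11816259  0.14411465]
```

The knob centre is at (0.622, -0.118) and the bar at -14.9°, agreeing with the fixture geometry (130 mm from the axis, 20° clockwise of fixture +x at about 5°). Measured height is about 0.143, between the bar's top and bottom. For wrist range I'll flip the tool half a turn before gripping.

To row units: -0.15 rad is -0.75.

```bash
python3 nudge.py '{"motion": [[0, 0, 0, -0.75, 0.5], [0, 0, 0, -0.75, 0.5], [0, 0, 0, -0.75, 0.5], [0, 0, 0, -0.75, 0.5], [0, 0, 0, -0.75, 0.5], [0, 0, 0, -0.75, 0.5], [0, 0, 0, -0.75, 0.5], [0, 0, 0, -0.75, 0.5], [0, 0, 0, -0.75, 0.5], [0, 0, 0, -0.75, 0.5], [0, 0, 0, -0.75, 0.5], [0, 0, 0, -0.75, 0.5], [0, 0, 0, -0.75, 0.5], [0, 0, 0, -0.75, 0.5], [0, 0, 0, -0.75, 0.5], [0, 0, 0, -0.75, 0.5], [0, 0, 0, -0.75, 0.5], [0, 0, 0, -0.75, 0.5], [0, 0, 0, -0.75, 0.5], [0, 0, 0, -0.75, 0.5]]}'; python3 nudge.py '{"motion": [[0, 0, 0, -0.7, 0.5], [0, 0, 0, 0, 0.5], [0, 0, 0, 0, 0.5]]}'
cat > d.py <<'E'
from h import *
import sys
o=bot.get_obs();q=o['tool_rot'];M=R.from_quat(q[[1,2,3,0]]).as_matrix()
print('tool delta',(M.T@(np.array([float(a) for a in sys.argv[1:4]])-o['eef_pos'])).round(4),'x ang',np.degrees(np.arctan2(M[1,0],M[0,0])).round(2),'q',o['q'].round(2))
E
python3 d.py .622 -.1177 .131
```

```text
t: 14.6
eef_pos: [0.6116, -0.0654, 0.2173]
tool_rot: [0.069, 0.867, -0.494, 0.0]
contact_force: [-0.2, 0.3, -0.3]
gripper_width: 0.5
grasp_force: 0.0
t: 14.9
eef_pos: [0.603, -0.0379, 0.197]
tool_rot: [0.079, 0.887, -0.455, 0.007]
contact_force: [0.8, 0.1, 0.2]
gripper_width: 0.498
grasp_force: 0.0
tool delta [0.0699 0.0216 0.0758] x ang -53.96 q [ 0.74  0.88 -1.41  1.67  0.95  1.53  2.96]
```

The turn ran into the wrist limit: it goes the other way, so no flip is needed. I'll back out in small steps and check the tilt.

To row units: -0.01 m is -0.4, 0.15 rad is 0.75.

```bash
python3 nudge.py '{"motion": [[0, 0, -0.4, 0.75, 0.5], [0, 0, -0.4, 0.75, 0.5], [0, 0, -0.4, 0.75, 0.5], [0, 0, -0.4, 0.75, 0.5]]}'; python3 d.py .622 -.1177 .131
```

```text
t: 15.3
eef_pos: [0.6065, -0.0347, 0.238]
tool_rot: [0.073, 0.709, -0.701, 0.031]
contact_force: [0.7, -0.5, 0.5]
gripper_width: 0.5
grasp_force: 0.0
tool delta [ 0.0668 -0.0214  0.1169] x ang -89.12 q [ 0.72  0.77 -1.34  1.62  0.84  1.51  2.43]
```

```bash
python3 nudge.py '{"motion": [[0, 0, -0.8, 0.75, 0.5], [0, 0, -0.8, 0.75, 0.5], [0, 0, -0.8, 0.75, 0.5], [0, 0, 0, 0.75, 0.5], [0, 0, 0, 0.75, 0.5], [0, 0, 0, 0.75, 0.5], [0, 0, 0, 0.75, 0.5], [0, 0, 0, 0.75, 0.5], [0, 0, 0, 0.75, 0.5], [0, 0, 0, 0.75, 0.5], [0, 0, 0, 0.75, 0.5], [0, 0, 0, 0.75, 0.5], [0, 0, 0, 0, 0.5]]}'; cat >> d.py <<'E'
print('tool z',M[:,2].round(4),'t',o['t'],'tool x',M[:,0].round(3))
E
python3 d.py .622 -.1177 .131
```

```text
t: 16.6
eef_pos: [0.6099, -0.0255, 0.2972]
tool_rot: [-0.021, 0.106, 0.991, -0.076]
contact_force: [-0.3, -0.2, -0.5]
gripper_width: 0.499
grasp_force: 0.0
tool delta [-0.0356 -0.0606  0.177 ] x ang 167.71 q [ 0.55  0.53 -1.    1.55  0.56  1.44  0.84]
tool z [-0.0578 -0.147  -0.9874] t 16.6 tool x [-0.977  0.213  0.025]
```
Tilt persists: tool z tilts (-0.058,-0.147): lean such that fingertips point toward -y by 8.5° (in fact from gripper body at +y above to tip at -y). Tilt of 9° in the plane ~ tool y (y direction (.2,.97)) mostly: tilt about tool x by ~8.4+... Gripping the bar with the tilted gripper about the bar's long axis: pads tilted 9° relative to vertical faces. And rotating about tool z while gripping would precess... rotating about a tilted axis 70° changes tilt relative to bar? Bar axis vertical; tool rotated about own tilted axis; the tool z stays fixed world; bar rotates beneath, so relative tilt rotates from about-bar-axis to perpendicular. Messy; better fix tilt.

The tilt of about 9°, tips leaning toward -y, stays because rows only turn about the tool's z. An outward over-reach at a bearing of about 68° should tilt the tips back. I'll move there, high and clear, in small checked steps.

```bash
python3 d.py .262 .65 .42
```

```text
tool delta [ 0.4867  0.5616 -0.2004] x ang 167.71 q [ 0.55  0.53 -1.    1.55  0.56  1.44  0.84]
tool z [-0.0578 -0.147  -0.9874] t 16.6 tool x [-0.977  0.213  0.025]
```

To row units: 0.031 m is 1.24, -0.03 m is -1.2.

```bash
python3 nudge.py '{"motion": [[0, 0, -1.2, 0, 0.5], [1.08, 1.24, -0.4, 0, 0.5], [1.08, 1.24, -0.4, 0, 0.5], [1.08, 1.24, -0.4, 0, 0.5], [1.08, 1.24, -0.4, 0, 0.5], [1.08, 1.24, -0.4, 0, 0.5], [1.08, 1.24, -0.4, 0, 0.5], [1.08, 1.24, -0.4, 0, 0.5], [1.08, 1.24, -0.4, 0, 0.5], [1.08, 1.24, -0.4, 0, 0.5], [1.08, 1.24, -0.4, 0, 0.5], [1.08, 1.24, -0.4, 0, 0.5], [1.08, 1.24, -0.4, 0, 0.5], [1.08, 1.24, -0.4, 0, 0.5], [1.08, 1.24, -0.4, 0, 0.5], [1.08, 1.24, -0.4, 0, 0.5], [1.08, 1.24, -0.4, 0, 0.5], [1.08, 1.24, -0.4, 0, 0.5], [0, 0, 0, 0, 0.5]]}'; python3 d.py .337 .834 .45
```

```text
t: 18.5
eef_pos: [0.2739, 0.6139, 0.424]
tool_rot: [-0.024, 0.098, 0.992, -0.075]
contact_force: [-1.0, 0.2, 1.0]
gripper_width: 0.5
grasp_force: 0.0
tool delta [-0.0173  0.2214 -0.0615] x ang 168.58 q [-0.7   0.65 -1.04  1.09  0.49  1.81 -0.22]
tool z [-0.0633 -0.1446 -0.9875] t 18.5 tool x [-0.98   0.198  0.034]
```

The rows are not in the units I measure in: shifts go in units of 25 mm and turns go in units of 0.2 rad. I convert before sending: 0.03 m is 1.2, -0.008 m is -0.32.

```bash
python3 nudge.py '{"motion": [[-0.08, 1.2, -0.32, 0, 0.5], [-0.08, 1.2, -0.32, 0, 0.5], [-0.08, 1.2, -0.32, 0, 0.5], [-0.08, 1.2, -0.32, 0, 0.5]]}'; python3 d.py .337 .834 .45;  python3 nudge.py '{"motion": [[-0.08, 1.2, -0.32, 0, 0.5], [-0.08, 1.2, -0.32, 0, 0.5]]}'; python3 d.py .337 .834 .45
```

```text
t: 18.9
eef_pos: [0.3101, 0.7102, 0.4262]
tool_rot: [-0.029, 0.104, 0.991, -0.084]
contact_force: [-0.2, 0.1, -1.4]
gripper_width: 0.498
grasp_force: 0.0
tool delta [ 0.0008  0.1206 -0.0453] x ang 167.81 q [-1.05  0.77 -0.51  0.69  0.31  1.92 -0.02]
tool z [-0.0748 -0.1605 -0.9842] t 18.9 tool x [-0.977  0.211  0.04 ]
t: 19.1
eef_pos: [0.3209, 0.7207, 0.4059]
tool_rot: [-0.038, 0.111, 0.988, -0.101]
contact_force: [0.1, 0.4, -1.6]
gripper_width: 0.505
grasp_force: 0.0
tool delta [ 0.0124  0.1025 -0.0662] x ang 166.86 q [-1.2   0.8  -0.07  0.64  0.02  1.92  0.1 ]
tool z [-0.098  -0.1905 -0.9768] t 19.1 tool x [-0.972  0.227  0.053]
```

```bash
python3 nudge.py '{"motion": [[0, 0.4, -1.6, 0, 0.5], [0, 0.4, -1.6, 0, 0.5]]}'; python3 d.py .337 .834 .45;  python3 nudge.py '{"motion": [[0, 0.4, -1.6, 0, 0.5], [0, 0.4, -1.6, 0, 0.5]]}'; python3 d.py .337 .834 .45
```

```text
t: 19.3
eef_pos: [0.3207, 0.7242, 0.4428]
tool_rot: [-0.028, 0.113, 0.99, -0.075]
contact_force: [-1.0, 0.4, 0.5]
gripper_width: 0.501
grasp_force: 0.0
tool delta [ 0.0095  0.1083 -0.0238] x ang 166.78 q [-1.29  0.77  0.2   0.62 -0.15  1.92  0.17]
tool z [-0.0716 -0.1418 -0.9873] t 19.3 tool x [-0.973  0.228  0.038]
t: 19.5
eef_pos: [0.3157, 0.7246, 0.4854]
tool_rot: [-0.02, 0.112, 0.993, -0.043]
contact_force: [-0.3, -0.1, 0.5]
gripper_width: 0.5
grasp_force: 0.0
tool delta [0.0028 0.1142 0.0254] x ang 167.0 q [-1.31  0.74  0.26  0.6  -0.19  1.92  0.18]
tool z [-0.0495 -0.0808 -0.9955] t 19.5 tool x [-0.974  0.225  0.03 ]
```

Rising against the limit reduces the tilt. I'll continue.

```bash
python3 nudge.py '{"motion": [[0, 0.4, -1.6, 0, 0.5], [0, 0.4, -1.6, 0, 0.5]]}'; python3 d.py .337 .834 .45
```

```text
t: 19.7
eef_pos: [0.3109, 0.7213, 0.5263]
tool_rot: [-0.012, 0.114, 0.993, -0.014]
contact_force: [0.8, 0.5, 0.2]
gripper_width: 0.503
grasp_force: 0.0
tool delta [-0.0015  0.1179  0.0728] x ang 166.95 q [-1.32  0.7   0.27  0.58 -0.2   1.92  0.17]
tool z [-0.0262 -0.0243 -0.9994] t 19.7 tool x [-0.974  0.226  0.02 ]
```

```bash
python3 nudge.py '{"motion": [[0, 0.32, -1.36, 0, 0.5]]}'; python3 d.py .337 .834 .45; python3 nudge.py '{"motion": [[0, -0.8, 1.2, 0, 0.5], [0, -0.8, 1.2, 0, 0.5], [0, -0.8, 1.2, 0, 0.5], [0, -0.8, 1.2, 0, 0.5], [0, 0, 0.8, 0, 0.5]]}'; python3 d.py .622 -.1177 .28
```

```text
t: 19.8
eef_pos: [0.3084, 0.7186, 0.5445]
tool_rot: [-0.008, 0.114, 0.993, -0.001]
contact_force: [1.3, 0.3, 0.4]
gripper_width: 0.502
grasp_force: 0.0
tool delta [-0.0032  0.1192  0.0941] x ang 166.93 q [-1.33  0.68  0.28  0.57 -0.2   1.92  0.17]
tool z [-1.600e-02  1.000e-04 -9.999e-01] t 19.8 tool x [-0.974  0.226  0.016]
t: 20.3
eef_pos: [0.2875, 0.6375, 0.4022]
tool_rot: [-0.009, 0.114, 0.993, -0.003]
contact_force: [-0.1, 0.1, 0.5]
gripper_width: 0.499
grasp_force: 0.0
tool delta [-0.4992 -0.6585  0.1196] x ang 166.87 q [-1.4   0.44  0.27  1.25 -0.13  1.47  0.2 ]
tool z [-0.0178 -0.0045 -0.9998] t 20.3 tool x [-0.974  0.227  0.016]
```

The tilt is down to 1°. I'll return above the knob.

To row units: -0.033 m is -1.32, -0.025 m is -1, 0.03 rad is 0.15.

```bash
python3 nudge.py '{"motion": [[-1, -1.32, 0.2, 0, 0.5], [-1, -1.32, 0.2, 0, 0.5], [-1, -1.32, 0.2, 0, 0.5], [-1, -1.32, 0.2, 0, 0.5], [-1, -1.32, 0.2, 0, 0.5], [-1, -1.32, 0.2, 0, 0.5], [-1, -1.32, 0.2, 0, 0.5], [-1, -1.32, 0.2, 0, 0.5], [-1, -1.32, 0.2, 0, 0.5], [-1, -1.32, 0.2, 0, 0.5], [-1, -1.32, 0.2, 0, 0.5], [-1, -1.32, 0.2, 0, 0.5], [-1, -1.32, 0.2, 0, 0.5], [-1, -1.32, 0.2, 0, 0.5], [-1, -1.32, 0.2, 0, 0.5], [-1, -1.32, 0.2, 0, 0.5], [-1, -1.32, 0.2, 0, 0.5], [-1, -1.32, 0.2, 0, 0.5], [-1, -1.32, 0.2, 0, 0.5], [0, 0, 0, 0.15, 0.5]]}'; python3 nudge.py '{"motion": [[0, 0, 0, 0, 0.5]]}'; python3 d.py .622 -.1177 .22;  python3 d.py .622 -.1177 .131
```

```text
t: 22.3
eef_pos: [0.607, -0.085, 0.3049]
tool_rot: [-0.008, 0.133, 0.991, -0.004]
contact_force: [-0.5, -1.3, 0.2]
gripper_width: 0.502
grasp_force: 0.0
t: 22.4
eef_pos: [0.6067, -0.079, 0.3049]
tool_rot: [-0.008, 0.13, 0.991, -0.003]
contact_force: [-0.5, 0.7, 0.2]
gripper_width: 0.504
grasp_force: 0.0
tool delta [-0.0261 -0.0328  0.0848] x ang 165.03 q [-0.46  0.37  0.65  1.64 -0.23  1.22  1.55]
tool z [-0.0167 -0.003  -0.9999] t 22.4 tool x [-0.966  0.258  0.015]
tool delta [-0.0274 -0.0322  0.1737] x ang 165.03 q [-0.46  0.37  0.65  1.64 -0.23  1.22  1.55]
tool z [-0.0167 -0.003  -0.9999] t 22.4 tool x [-0.966  0.258  0.015]
```

To row units: 0.03 m is 1.2, -0.0165 m is -0.66.

```bash
python3 nudge.py '{"motion": [[-0.54, -0.64, 0, 0, 0.5], [-0.54, -0.66, 0, 0, 0.5], [0, 0, 1.2, 0, 0.5], [0, 0, 1.2, 0, 0.5], [0, 0, 1.2, 0, 0.5], [0, 0, 1.2, 0, 0.5], [0, 0, 0, 0, 0.5], [0, 0, 0, 0, 0.5]]}'; python3 d.py .622 -.1177 .131
```

```text
t: 23.2
eef_pos: [0.6229, -0.1152, 0.1854]
tool_rot: [-0.008, 0.128, 0.992, -0.002]
contact_force: [0.6, 0.1, 0.9]
gripper_width: 0.5
grasp_force: 0.0
tool delta [-0.0006 -0.0023  0.0544] x ang 165.31 q [-0.34  0.52  0.6   1.72 -0.33  1.02  1.68]
tool z [-0.0167 -0.0024 -0.9999] t 23.2 tool x [-0.967  0.254  0.016]
```

To row units: 0.014 m is 0.56, 0.013 m is 0.52.

```bash
python3 nudge.py '{"motion": [[0, -0.092, 0.56, 0, 0.5], [0, 0, 0.56, 0, 0.5], [0, 0, 0.56, 0, 0.5], [0, 0, 0.52, 0, 0.5], [0, 0, 0, 0, 0.5]]}'; python3 nudge.py '{"motion": [[0, 0, 0, 0, 0], [0, 0, 0, 0, 0], [0, 0, 0, 0, 0], [0, 0, 0, 0, 0], [0, 0, 0, 0, 0]]}' 80
```

```text
t: 23.7
eef_pos: [0.6196, -0.1187, 0.1271]
tool_rot: [-0.01, 0.129, 0.992, -0.003]
contact_force: [-0.2, 1.1, -0.0]
gripper_width: 0.502
grasp_force: 0.0
t: 24.2
eef_pos: [0.6219, -0.1177, 0.1303]
tool_rot: [-0.008, 0.128, 0.992, -0.002]
contact_force: [-0.7, 6.4, 3.9]
gripper_width: 0.198
grasp_force: 78.3
```

The bar is gripped at about 17 mm opening. Now I'll press down.

```bash
python3 nudge.py '{"motion": [[0, 0, 0.2, 0, 0], [0, 0, 0.2, 0, 0], [0, 0, 0.16, 0, 0], [0, 0, 0.12, 0, 0], [0, 0, 0, 0, 0], [0, 0, 0, 0, 0]]}'
```

```text
t: 24.8
eef_pos: [0.6222, -0.1179, 0.1144]
tool_rot: [-0.007, 0.128, 0.992, -0.002]
contact_force: [-2.0, 6.2, 10.0]
gripper_width: 0.202
grasp_force: 79.2
```

To row units: 0.001 m is 0.04, 0.12 rad is 0.6.

```bash
python3 nudge.py '{"motion": [[0, 0, 0.04, 0.5, 0], [0, 0, 0, 0.6, 0], [0, 0, 0, 0.6, 0], [0, 0, 0, 0.6, 0], [0, 0, 0, 0.6, 0], [0, 0, 0, 0.6, 0]]}';python3 d.py .622 -.1177 .131; python3 nudge.py '{"motion": [[0, 0, 0, 0.6, 0], [0, 0, 0, 0.6, 0], [0, 0, 0, 0.6, 0], [0, 0, 0, 0.5, 0], [0, 0, 0, 0.4, 0], [0, 0, 0, 0, 0], [0, 0, 0, 0, 0]]}';python3 d.py .622 -.1177 .131
```

```text
t: 25.4
eef_pos: [0.6217, -0.1188, 0.1141]
tool_rot: [-0.006, 0.463, 0.886, -0.004]
contact_force: [-4.3, 5.1, 14.9]
gripper_width: 0.2
grasp_force: 79.9
tool delta [ 0.0009  0.0006 -0.0169] x ang 124.82 q [-0.42  0.65  0.73  1.78 -0.53  0.93  1.15]
tool z [-0.0147 -0.0015 -0.9999] t 25.4 tool x [-0.571  0.821  0.007]
t: 26.1
eef_pos: [0.621, -0.1189, 0.1141]
tool_rot: [-0.005, 0.681, 0.732, -0.006]
contact_force: [-6.5, 5.5, 17.8]
gripper_width: 0.196
grasp_force: 80.2
tool delta [ 0.0011  0.0008 -0.0169] x ang 94.16 q [-0.5   0.71  0.87  1.79 -0.64  0.97  0.72]
tool z [-0.0163 -0.0014 -0.9999] t 26.1 tool x [-0.073  0.997 -0.   ]
```

To row units: 0.06 rad is 0.3.

```bash
python3 nudge.py '{"motion": [[0, 0, 0, 0.3, 0], [0, 0, 0, 0, 0], [0, 0, 0, 0, 0]]}';python3 d.py .622 -.1177 .131; python3 -c "
from station import bot;print(bot.get_obs()['torque'])"
```

```text
t: 26.4
eef_pos: [0.621, -0.1188, 0.1141]
tool_rot: [-0.005, 0.702, 0.712, -0.006]
contact_force: [-6.3, 5.7, 19.9]
gripper_width: 0.195
grasp_force: 80.3
tool delta [ 0.0011  0.0008 -0.0169] x ang 90.8 q [-0.51  0.72  0.88  1.79 -0.66  0.98  0.67]
tool z [-0.0166 -0.0014 -0.9999] t 26.4 tool x [-0.014  1.    -0.001]
[1.33135961 1.80097251 0.5566104 ]
```

The arm turned past the expected stop angle (95°) with the torque rising, so the knob is at its stop. I'll relieve, release, rise and look.

To row units: -0.04 m is -1.6, 0.04 m is 1.6.

```bash
python3 nudge.py '{"motion": [[0, 0, 0, 0, 0.5], [0, 0, 0, 0, 0.5], [0, 0, 0, 0, 0.5], [0, 0, 0, 0, 0.5], [0, 0, -0.8, 0, 0.5], [0, 0, -1.2, 0, 0.5], [0, 0, -1.6, 0, 0.5], [0, 0, -1.6, 0, 0.5], [0, 0, -1.6, 0, 0.5], [-1.2, 0.8, -1.2, 0, 0.5], [-1.2, 1.6, 0, 0, 0.5], [-1.2, 1.6, 0, 0, 0.5], [0, 0, 0, 0, 0.5], [0, 0, 0, 0, 0.5]]}'; python3 w.py 6
```

```text
t: 27.8
eef_pos: [0.725, -0.2091, 0.3088]
tool_rot: [-0.005, 0.704, 0.711, -0.008]
contact_force: [0.0, 0.1, -1.0]
gripper_width: 0.499
grasp_force: 0.0
```

View pics/w6.png

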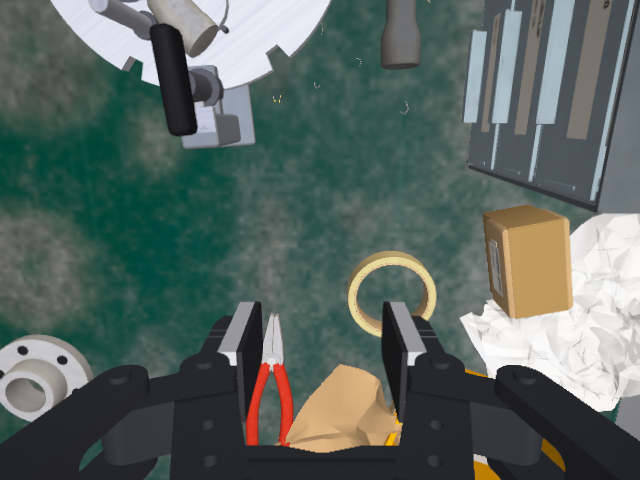

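The bar now points to the post, running from (167,30) to (183,130), and the elbow is at the station. I'll check the bar's angle and how far down it stays.

```bash
python3 - <<'E'
from h import *
import pickle
o,im=pickle.load(open('w6.pkl','rb'));c=cam('wrist',o)
m=(im.max(2)<60).astype(np.uint8);m[200:]=0;m=cv2.morphologyEx(m,2,np.ones((13,13)))
ct=max(cv2.findContours(m,0,1)[0],key=cv2.contourArea);r=cv2.minAreaRect(ct);b=cv2.boxPoints(r);b=b[np.argsort(b[:,1])];print(r)
for z in(.148,.160):
    P,Q=onz(c,b[:2].mean(0),z),onz(c,b[2:].mean(0),z);d=Q-P;print(z,np.linalg.norm(d).round(4),np.degrees(np.arctan2(d[1],d[0])),((P+Q)/2).round(4), proj(c,[.622,-.1177,z]))
E
```

```text
((173.71153259277344, 79.05767822265625), (114.13957214355469, 31.57469367980957), 78.69007110595703)
0.148 0.0688 -83.11081717254093 [ 0.6251 -0.1163  0.148 ] [169.69109353  83.31921549]
0.16 0.0661 -83.11081717254092 [ 0.6292 -0.1172  0.16  ] [162.93181801  81.77719179]
```

To row units: -0.03 m is -1.2.

```bash
python3 nudge.py '{"motion": [[0, -1.2, 0, 0, 0.5], [0, -1.2, 0, 0, 0.5], [0, -1.2, 0, 0, 0.5], [0, -1.2, 0, 0, 0.5], [0, -1.2, 0, 0, 0.5], [0, 0, 0, 0, 0.5], [0, 0, 0, 0, 0.5]]}'; python3 w.py 7; python3 - <<'E'
from h import *
import pickle
for T in(45,60):
  R_=[]
  for k in(6,7):
    o,im=pickle.load(open(f'w{k}.pkl','rb'));c=cam('wrist',o);u=proj(c,[.622,-.1177,.14])
    m=(im.max(2)<T).astype(np.uint8);m[200:]=0;m=cv2.morphologyEx(m,2,np.ones((11,11)));w=np.zeros_like(m);cv2.circle(w,tuple(int(a) for a in u),75,1,-1);m*=w
    ct=max(cv2.findContours(m,0,1)[0],key=cv2.contourArea);r=cv2.minAreaRect(ct);b=cv2.boxPoints(r);b=b[np.argsort(b[:,1])];print(np.round(r[0]),np.round(r[1]),u)
    R_.append([ray(c,p) for p in(b[:2].mean(0),b[2:].mean(0))])
  P,Q=[tri(R_[0][i],R_[1][i])[0] for i in(0,1)];d=Q-P;print('len',np.linalg.norm(d),'ang',np.degrees(np.arctan2(d[1],d[0])),'mid',(P+Q)/2)
print(notches(pickle.load(open('w7.pkl','rb'))[1],c,230,360))
E
```

```text
t: 28.55
eef_pos: [0.575, -0.2077, 0.3133]
tool_rot: [-0.005, 0.702, 0.712, -0.006]
contact_force: [0.5, 0.3, 0.2]
gripper_width: 0.497
grasp_force: 0.0
[175.  82.] [106.  30.] [173.8968134   84.27331431]
[387.  78.] [87. 16.] [393.99684077  90.40707665]
len 0.06352791506325842 ang -86.18357006538578 mid [ 0.61881513 -0.1128537   0.12829882]
[174.  79.] [115.  32.] [173.8968134   84.27331431]
[393.  86.] [108.  26.] [393.99684077  90.40707665]
len 0.07080165488566138 ang -83.5493953061803 mid [ 0.62145954 -0.11576979  0.13726114]
[(np.float64(241.75), np.float64(248.25)), (np.float64(269.25), np.float64(286.0)), (np.float64(301.75), np.float64(308.0)), (np.float64(341.75), np.float64(359.75))]
```

By the same measure the bar has turned 69.6° (from -13.9° to -83.5°) and is lower than before by 7–14 mm. The plate notches are unchanged at 245° and 305°, and the robot is clear. I'll hand in.

```bash
python3 -c "
from station import bot;print(bot.hand_in())"
```

```text
the job is handed in; nothing more can be done
None
```

The elbow pallet is in the stop at the work station, and the lock knob is pressed down, turned about 70° clockwise to its stop and staying down; I handed the job in at about 29 s of robot time, and nothing on the bench was knowingly touched.

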